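# Change jars in the kitchen vise and lock the lever at the set notch

### The job

Take the short jar out of the preparation vise and stand it on the round cork trivet, then stand the tall jar in the vise between the jaws. Crank the jaw in until the tall jar is gripped firmly against the V-shaped stop, and after that throw the black-balled lever (lift, swing, let down) fully into the notch that the brass pin marks. Keep both jars upright and leave the mug, pepper mill and spoon alone.

Things in the scene. Friction and masses are not known exactly. Their poses are not given: they have to be found in the camera images.
- vise: preparation vise fixed to the counter: wooden base 170 x 400 x 22 mm thick, white gearbox at its -y end, V stop near its middle, lever quadrant at its +y end. Origin on the counter under the base's middle; x across the base (away from the robot at yaw 0), y along it from crank to lever, z up. Jaws close along y. It stands at various places and yaws
- vise_seat (a point): point on top of the wooden base (22 mm above the counter) where the axis of a 60 mm jar stands when it is pushed home into the V stop; axes as the vise
- stop: fixed V-shaped steel stop, 46 mm tall on the base, on the +y side of the seat, open towards -y. Origin at the seat point
- jaw: moving steel jaw, 80 mm wide, 45 mm tall, 16 mm thick, that slides along the vise's +y towards the stop. Origin at the middle of the lower edge of its clamping face, 2 mm above the base
- crank (a joint): crank turn in rad, growing clockwise seen from above; each rad moves the jaw 10 mm towards the stop (range -0.1 to 7.5). With crank at 0 the jaw face is 85 mm from the seat point, so a 60 mm jar standing home in the V is touched at 5.5. It stays where it is left
- crank_hub (a point): point on the vertical crank axis, at the grip's mid-height (108 mm above the counter)
- crank_knob (a point): middle of the crank's upright, freely spinning wooden grip, 26 mm diameter, 50 mm tall (83 to 133 mm above the counter), 55 mm from the crank axis. The steel crank arm lies under it, top at 81 mm
- lever_swing (a joint): lever swing in rad about its vertical pivot: 0 = lever along the vise's +y, positive = clockwise seen from above, towards the vise's +x. It starts in the open gap, -0.62 to -0.42; the three notches are at -0.10, 0.22 and 0.54
- lever_lift (a joint): lever lift in rad: 0 = down (in a notch or the gap), up to 0.45. A light spring and its weight bring it down. It must be above 0.18 to pass over the teeth
- lever_pivot (a point): lever pivot, 70 mm above the counter, at (0, 70 mm) in the vise's x, y
- lever_ball (a point): centre of the lever's black ball, 36 mm diameter, 140 mm from the pivot, 70 mm above the counter when down. The lever is a 10 mm steel bar; it lies in notches 16 to 18 mm wide between 14 mm steel teeth, 100 mm from the pivot, whose tops are 80 mm above the counter
- lever_mark (a point): point on the lever bar 72 mm from the pivot; it stands right above the pin when the lever is in the marked notch
- pin: brass setting pin with a pointed top, 20 mm diameter, 30 mm tall, plugged in one of three holes in the dark quadrant plate, 72 mm from the lever pivot and in line with one notch: this notch is the marked one. The other two holes are bare. Origin at its foot, 28 mm above the counter
- shortjar: short glass jar with a wooden lid, 60 mm diameter (lid 62 mm, top 22 mm), 90 mm tall overall, 0.25 kg; starts standing in the open vise. Origin at the centre of its underside
- talljar: tall glass jar with a wooden lid, 60 mm diameter (lid 62 mm, top 22 mm), 130 mm tall overall, 0.35 kg; stands on the counter on one side of the vise, the trivet on the other. Origin at the centre of its underside
- trivet: round cork trivet fixed on the counter, 130 mm diameter, 8 mm thick. Origin at the centre of its underside
- mug: bystander: white mug, 90 mm tall; origin at the centre of its underside
- mill: bystander: dark wooden pepper mill, 150 mm tall; origin at the centre of its underside
- spoon: bystander: wooden spoon, 200 mm long; origin under its middle
Not all that is in view belongs to the job. What is shaped like the shortjar but blue or red is not meant. Several things have the shape of the trivet; the one meant has the colours described above.

How it is judged:
On the way, in this order (a step that is already met when the one before it is completed fails the run):
1. the short jar stands on the trivet (horizontal distance between shortjar and trivet below 0.04 m and height (world z) of shortjar between 0.004 and 0.014 m and angle between shortjar's own z axis and vertical below 0.1 rad and contact force between the fingers and shortjar below 0.3 N), for 0.2 s.
2. the tall jar stands upright on the vise base between the jaws (x of talljar in the frame of vise_seat between -0.02 and 0.02 m and y of talljar in the frame of vise_seat between -0.055 and 0.012 m and z of talljar in the frame of vise_seat below 0.006 m and angle between talljar's own z axis and vertical below 0.1 rad and contact force between the fingers and talljar below 0.3 N), for 0.2 s.
3. the jaw grips the tall jar against the V stop (contact force between each of jaw, stop and talljar above 3 N and horizontal distance between talljar and vise_seat below 0.012 m and angle between talljar's own z axis and vertical below 0.08 rad and z of talljar in the frame of vise_seat below 0.006 m), for 0.2 s.
4. the lever lies fully down in the notch marked by the brass pin (value of joint lever_lift below 0.05 rad and horizontal distance between lever_mark and pin below 0.008 m), for 0.2 s.
At the end, for the whole second after the job is handed in: short jar upright and still on the trivet, within 40 mm of its middle; tall jar upright (0.08 rad) on the vise base, within 12 mm of the seat, pressed over 3 N by jaw and V stop; lever down (lift under 0.05 rad), its mark within 8 mm of the brass pin seen from above (all of step 3 and all of step 4 and horizontal distance between shortjar and trivet below 0.04 m and height (world z) of shortjar between 0.004 and 0.014 m and angle between shortjar's own z axis and vertical below 0.1 rad and linear speed of each of shortjar, talljar below 0.02 m/s); the robot touches nothing.
It fails at once if the mug, pepper mill or spoon is moved by more than 40 mm (distance of any of mug, mill, spoon from where it was at the start of the episode above 0.04 m).
It fails at once if a jar is tipped over (angle between any of shortjar, talljar's own z axis and vertical above 0.6 rad).
It also fails if it takes over 72 s, if anything falls off the work surface, if the arm or the gripper's body presses on something with over 40 N, if the wrist force passes 120 N, or if a joint passes its speed limit or range.

### The arm

A 6-joint arm with a two-finger parallel gripper is mounted at the origin on the work surface. World frame = base frame: x ahead of the robot, y to its left, z up, the work surface at z = 0. Lengths are in m, angles in rad, forces in N, time in s.
With the tool pointing down it reaches from about 0.425 to 0.95 m from the base axis. Payload 14.7 kg.
Tool frame: the origin (TCP) lies at the very end of the fingers, on their centre line; the grasp point (between the pads) lies 19 mm behind it; z points along the fingers, y is the line along which they close (so a half turn about z gives the same grasp; the last joint's range is limited). The gripper opens to 85 mm and grips with 20 to 120 N. Pads are 22 mm wide; open, the fingers measure 114 mm over their backs; the gripper's body (76 mm by 85 mm) begins 54 mm behind the grasp point. The pads swing forward as they close: fully open they stand 13 mm farther back than shut.
Start: joints at [1.108, 0.48, 1.596, -0, 1.065, -0.047], TCP at [0.263, 0.595, 0.231] pointing down, gripper open.
Joint ranges: [-2.75, 2.75], [-0.82, 2.05], [0.23, 2.67], [-1.56, 4.7], [0.09, 2.69], [-2.92, 2.92]. Speed limits (rad/s): [1.89, 1.89, 2.39, 3.01, 3.01, 3.01].

### API

Orientations are given as a 3x3 rotation matrix whose columns are the frame's x, y, z axes.
In Python, from station import manip, imaging gives the robot as it stands.
- The arm moves only by the tool carry_out, never from a script. Its argument "steps" is a list of rows, each an object with "translation": the shift along the tool's x, y, z scaled (see below), a list of three; "yaw": the turn about the tool's z scaled (see below); "grip": the opening, from 0 (shut) to 1 (fully open). A call has 1 to 5 rows; each row shifts and turns the commanded pose from where the row before left it, along the tool's axes as they then stand; what a row does not reach is not made up. The controller multiplies each number of a shift by 0.025 m and each number of a turn by 0.1 rad. A row lasts 1/10 s, in which the tool goes at most 50 mm and 8.59 degrees, less where a joint would pass 70% of its speed; a pose out of reach is approached as far as the arm can. A call with a number of a shift or a turn outside -1 to 1 is refused whole. A call with a gripper value outside its range is refused whole. The fingers move at their own pace and stop on an object; "newtons" is the grip in N (left out, the last holds). Time passes only in rows, so rows that do not move let the fingers close. It gives the time, the measured TCP pose, the force, the opening and the grip force at its end, in the units of the state.
- manip.get_state(): the state, without advancing time (a new reading comes with each control period).
- imaging.snapshot(name): name is "scene" or "top" or "wrist"; returns a dict with "image" (384x512x3 uint8, red, green, blue), "K" (3x3 intrinsics, pixels), "T" (4x4, takes a point from camera to world coordinates); the wrist camera has in their place "mount" (4x4, takes a point from camera to tool coordinates, whose origin is the TCP and whose axes are the flange's). Camera axes: x right, y up, looking along -z (the intrinsics and any distortion apply to the point x, -y, -z); pixel columns grow to the right and rows downward; lengths in m; the calibration is good to about 2 mm. A picture is of the moment at which its call begins: read the wrist's pose just before it. There is no depth.
- manip.finish_job(): hands the job in; it is judged then, once.
The state is a dict: "clock": time; "joint_positions": joint angles; "joint_velocities": joint speeds; "effort": joint torques, N m; "ee_pos": TCP position; "orientation": TCP orientation; "force": force on the tool from outside, world axes, zero at the start; "wrist_torque": the same for the moment, N m; "width": finger opening in m; "grasp_force": force on a finger pad.
Only numpy, scipy, OpenCV 4.12 (cv2) and the standard library are available. Lean on these libraries where they do the work, as an engineer would, in place of code of your own. Each camera call takes 0.05 s, during which the arm holds its last target. There are 200 camera calls.

## Working session

There is one attempt and no reset: what is moved stays moved. The work goes in short steps, Python scripts to look and compute and a tool call to move; the robot and the scene stay as the last step left them, time stands still between calls to the robot, and variables do not carry over. Pictures are saved under pics/ and viewed, at most 10 in all, crops included, and the job is handed in when it is done.

Besides the shell and the picture viewer there is one more tool, called after "Request:" by a JSON object that holds its "op" and its "data", one argument or row to a line. carry_out: Moves the arm, as the interface text tells. Its arguments: {"type":"object","properties":{"steps":{"type":"array"},"newtons":{"type":"number"}},"required":["steps"]}

```bash
mkdir -p pics; python3 - <<'E'
from station import manip, imaging
import cv2,numpy as np,pickle
s=manip.get_state();print({k:np.round(v,3).tolist() for k,v in s.items()})
d={}
for n in("scene","top","wrist"):
    a=imaging.snapshot(n);d[n]=a
    cv2.imwrite(f"pics/{n}0.png",a["image"][:,:,::-1])
    print(n,{k:np.round(v,4).tolist() for k,v in a.items() if k!="image"})
pickle.dump(d,open("d0.pkl","wb"))
im=np.hstack([cv2.resize(d[n]["image"],(400,300)) for n in("scene","wrist")])
cv2.imwrite("pics/both.png",im[:,:,::-1])
cv2.imwrite("pics/topbig.png",cv2.resize(d["top"]["image"],(800,600),interpolation=cv2.INTER_CUBIC)[:,:,::-1])
E
```

```text
{'clock': 0.0, 'joint_positions': [1.108, 0.481, 1.597, -0.0, 1.065, -0.047], 'joint_velocities': [-0.001, 0.002, -0.001, -0.0, 0.0, -0.0], 'effort': [0.003, -95.06, -43.022, 0.0, 0.012, 0.0], 'ee_pos': [0.262, 0.594, 0.231], 'orientation': [[-0.915, 0.404, -0.001], [0.404, 0.915, -0.001], [0.0, -0.001, -1.0]], 'force': [-0.714, 0.393, 0.707], 'wrist_torque': [0.047, -0.024, 0.083], 'grasp_force': 0.0, 'width': 0.086}
scene {'K': [[367.4644, 0.0, 253.3547], [0.0, 367.4644, 190.0662], [0.0, 0.0, 1.0]], 'T': [[-0.0765, -0.701, 0.709, 1.2933], [0.997, -0.0637, 0.0446, 0.0681], [0.0139, 0.7103, 0.7038, 0.8132], [0.0, 0.0, 0.0, 1.0]]}
top {'K': [[368.8044, 0.0, 258.5766], [0.0, 368.8044, 197.3634], [0.0, 0.0, 1.0]], 'T': [[0.0196, 0.9841, -0.1764, 0.3474], [-0.9997, 0.022, 0.012, 0.0146], [0.0157, 0.1761, 0.9842, 1.2452], [0.0, 0.0, 0.0, 1.0]]}
wrist {'K': [[286.3902, 0.0, 256.5083], [0.0, 286.3902, 192.4948], [0.0, 0.0, 1.0]], 'mount': [[0.0002, 0.9624, 0.2715, 0.0691], [1.0, -0.0002, -0.0001, -0.0008], [-0.0, 0.2715, -0.9624, -0.1431], [0.0, 0.0, 0.0, 1.0]]}
```

View pics/topbig.png

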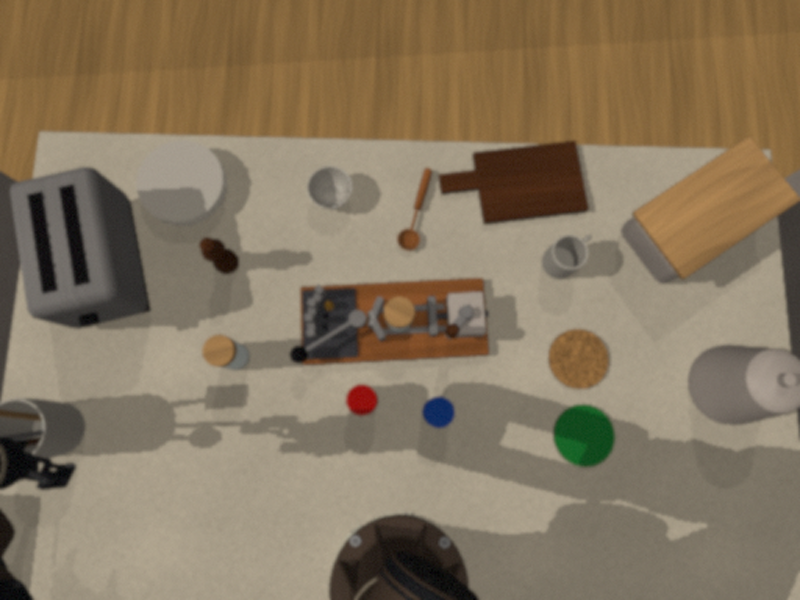

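View pics/both.png

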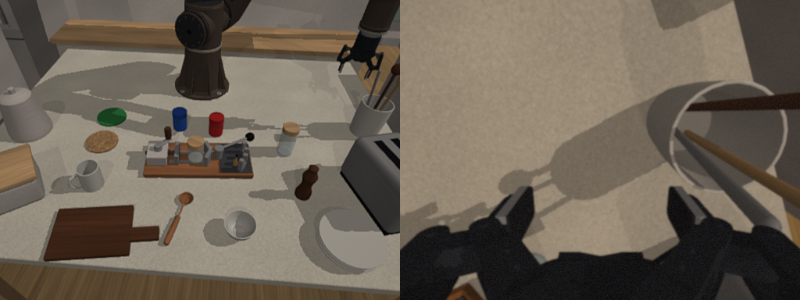

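The top view shows the vise in the middle (302–489, 280–363 in the enlarged picture). The short jar's lid is at (400,311), the crank knob at (452,330) and the ball at (299,354). The tall jar's lid is at (219,351) and the cork trivet at (579,359). The scene view agrees.

```bash
cat > h.py <<'E'
import numpy as np,cv2
def ray(c,u,v,T=None):
    T=c["T"] if T is None else T; K=np.array(c["K"]);T=np.array(T)
    d=T[:3,:3]@np.array([(u-K[0,2])/K[0,0],-(v-K[1,2])/K[1,1],-1.]);return T[:3,3],d
def onz(c,u,v,z,T=None):
    o,d=ray(c,u,v,T);return (o+d*(z-o[2])/d[2])[:3]
def proj(c,p,T=None):
    T=np.array(c["T"] if T is None else T);K=np.array(c["K"]);q=T[:3,:3].T@(np.array(p)-T[:3,3])
    return K[0,0]*q[0]/-q[2]+K[0,2],-K[1,1]*q[1]/-q[2]+K[1,2]
def wristT(c,s):
    W=np.eye(4);W[:3,:3]=s["orientation"];W[:3,3]=s["ee_pos"];return W@np.array(c["mount"])
def tri(c1,p1,c2,p2):
    A=[];b=[]
    for c,p in((c1,p1),(c2,p2)):
        o,d=ray(c,*p);d=d/np.linalg.norm(d);M=np.eye(3)-np.outer(d,d);A.append(M);b.append(M@o)
    return np.linalg.lstsq(np.vstack(A),np.hstack(b),rcond=None)[0]
E
python3 - <<'E'
import pickle;from h import *
d=pickle.load(open("d0.pkl","rb"));t=d["top"];f=.64
for n,u,v,z in(("short",400,311,.112),("tall",219,351,.13),("triv",579,359,.008),("knob",452,330,.133),("ball",299,354,.07),("pin",328,306,.058),("piv",357,318,.075),
 ("c1",302,288,.022),("c2",484,279,.022),("c3",489,354,.022),("c4",302,363,.022),("mug",568,250,.09),("mill",210,247,.15)):
    print(n,np.round(onz(t,u*f,v*f,z),3))
hsv=cv2.cvtColor(t["image"],cv2.COLOR_RGB2HSV)
for n,b in(("triv",(340,200,400,260)),("tall",(125,208,155,240))):
    pass
a=t["image"][170:242,185:320];sc=d["scene"]["image"][165:235,175:330]
o=np.vstack([cv2.resize(a,(560,299),interpolation=3),cv2.resize(sc,(560,253),interpolation=3)])
cv2.imwrite("pics/crop1.png",o[:,:,::-1])
E
```

```text
short [0.545 0.009 0.112]
tall [0.456 0.357 0.13 ]
triv [ 0.467 -0.38   0.008]
knob [ 0.506 -0.093  0.133]
ball [0.459 0.212 0.07 ]
pin [0.562 0.159 0.058]
piv [0.535 0.097 0.075]
c1 [0.606 0.221 0.022]
c2 [ 0.636 -0.173  0.022]
c3 [ 0.472 -0.183  0.022]
c4 [0.444 0.213 0.022]
mug [ 0.686 -0.339  0.09 ]
mill [0.657 0.383 0.15 ]
```

View pics/crop1.png

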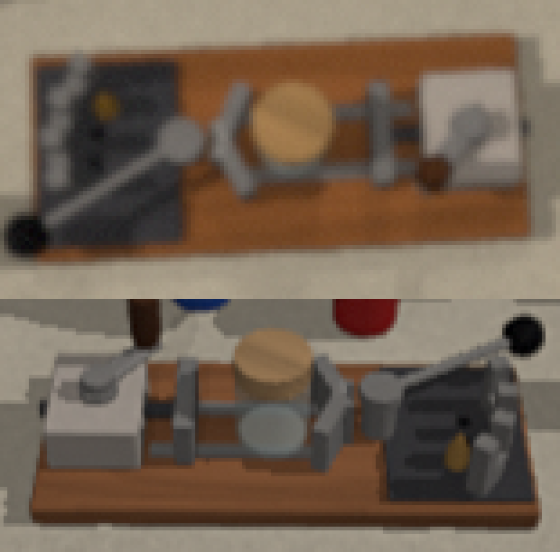

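The crop shows the pin (crop 105,105) on the far side of the quadrant, in line with the third notch (0.54). The lever is in the gap and the short jar stands close to the V stop. The vise origin is about (0.540, 0.020) with yaw about 0.073. First move: turn the fingers along the vise's x axis and go above the short jar.

Request:
{"op": "carry_out", "data": {
  "steps": [
    {"translation":[0,0,0],"yaw":1,"grip":1},
    {"translation":[0,0,0],"yaw":1,"grip":1},
    {"translation":[0,0,0],"yaw":1,"grip":1},
    {"translation":[0,0,0],"yaw":1,"grip":1},
    {"translation":[0,0,0],"yaw":1,"grip":1}
  ]
}}

```text
clock: 0.65
ee_pos: [0.2625, 0.5945, 0.231]
orientation: [[-0.606, 0.796, -0.0], [0.796, 0.606, -0.0], [-0.0, -0.0, -1.0]]
force: [-0.1, -0.6, -1.5]
width: 0.0855
grasp_force: 0.0
```

Request:
{"op": "carry_out", "data": {
  "steps": [
    {"translation":[0,0,0],"yaw":1,"grip":1},
    {"translation":[0,0,0],"yaw":1,"grip":1},
    {"translation":[0,0,0],"yaw":1,"grip":1},
    {"translation":[0,0,0],"yaw":1,"grip":1},
    {"translation":[0,0,0],"yaw":1,"grip":1}
  ]
}}

```text
clock: 1.15
ee_pos: [0.2624, 0.5945, 0.231]
orientation: [[-0.15, 0.989, -0.0], [0.989, 0.15, -0.0], [-0.0, -0.0, -1.0]]
force: [-0.4, -0.4, 1.2]
width: 0.0855
grasp_force: 0.0
```

Request:
{"op": "carry_out", "data": {
  "steps": [
    {"translation":[0,0,0],"yaw":0.8,"grip":1},
    {"translation":[-1,0.4,0],"yaw":0,"grip":1},
    {"translation":[-1,0.4,0],"yaw":0,"grip":1},
    {"translation":[-1,0.4,0],"yaw":0,"grip":1},
    {"translation":[-1,0.4,0],"yaw":0,"grip":1}
  ]
}}

```text
clock: 1.65
ee_pos: [0.3101, 0.4968, 0.2311]
orientation: [[-0.075, 0.997, -0.0], [0.997, 0.075, -0.0], [-0.0, -0.0, -1.0]]
force: [0.2, 0.8, 0.4]
width: 0.0851
grasp_force: 0.0
```

Request:
{"op": "carry_out", "data": {
  "steps": [
    {"translation":[-1,0.4,0],"yaw":0,"grip":1},
    {"translation":[-1,0.4,0],"yaw":0,"grip":1},
    {"translation":[-1,0.4,0],"yaw":0,"grip":1},
    {"translation":[-1,0.4,0],"yaw":0,"grip":1},
    {"translation":[-1,0.4,0],"yaw":0,"grip":1}
  ]
}}

```text
clock: 2.15
ee_pos: [0.3694, 0.3759, 0.2312]
orientation: [[-0.075, 0.997, -0.0], [0.997, 0.075, -0.0], [-0.0, -0.0, -1.0]]
force: [0.5, 0.8, -0.2]
width: 0.0855
grasp_force: 0.0
```

Request:
{"op": "carry_out", "data": {
  "steps": [
    {"translation":[-1,0.4,0],"yaw":0,"grip":1},
    {"translation":[-1,0.4,0],"yaw":0,"grip":1},
    {"translation":[-1,0.4,0],"yaw":0,"grip":1},
    {"translation":[-1,0.4,0],"yaw":0,"grip":1},
    {"translation":[-1,0.4,0],"yaw":0,"grip":1}
  ]
}}

```text
clock: 2.65
ee_pos: [0.4286, 0.255, 0.2312]
orientation: [[-0.075, 0.997, -0.0], [0.997, 0.075, -0.0], [-0.0, -0.0, -1.0]]
force: [1.1, -0.4, -0.3]
width: 0.0854
grasp_force: 0.0
```

Request:
{"op": "carry_out", "data": {
  "steps": [
    {"translation":[-1,0.4,0],"yaw":0,"grip":1},
    {"translation":[-1,0.4,0],"yaw":0,"grip":1},
    {"translation":[-1,0.4,0],"yaw":0,"grip":1},
    {"translation":[-1,0.4,0],"yaw":0,"grip":1},
    {"translation":[-1,0.4,0],"yaw":0,"grip":1}
  ]
}}

```text
clock: 3.15
ee_pos: [0.4879, 0.1341, 0.2312]
orientation: [[-0.075, 0.997, -0.0], [0.997, 0.075, -0.0], [-0.0, -0.0, -1.0]]
force: [0.9, 0.3, -0.3]
width: 0.0853
grasp_force: 0.0
```

Request:
{"op": "carry_out", "data": {
  "steps": [
    {"translation":[-1,0.4,0],"yaw":0,"grip":1},
    {"translation":[-1,0.4,0],"yaw":0,"grip":1},
    {"translation":[-1,0.4,0],"yaw":0,"grip":1},
    {"translation":[-1,0.4,0],"yaw":0,"grip":1},
    {"translation":[-1,0.4,0],"yaw":0,"grip":1}
  ]
}}

```text
clock: 3.65
ee_pos: [0.5471, 0.0132, 0.2312]
orientation: [[-0.075, 0.997, -0.0], [0.997, 0.075, 0.0], [0.0, -0.0, -1.0]]
force: [0.5, 0.5, -0.3]
width: 0.0854
grasp_force: 0.0
```

```bash
python3 - <<'E'
from station import manip, imaging
import pickle;from h import *
s=manip.get_state();a=imaging.snapshot("wrist");pickle.dump((s,a),open("w1.pkl","wb"))
print(np.round(s["ee_pos"],4),np.round(s["orientation"],3).tolist(),s["clock"])
cv2.imwrite("pics/w1.png",cv2.resize(a["image"],(768,576))[:,:,::-1])
E
```

```text
[0.5471 0.0132 0.2312] [[-0.075, 0.997, -0.0], [0.997, 0.075, 0.0], [0.0, -0.0, -1.0]] 3.65
```

View pics/w1.png

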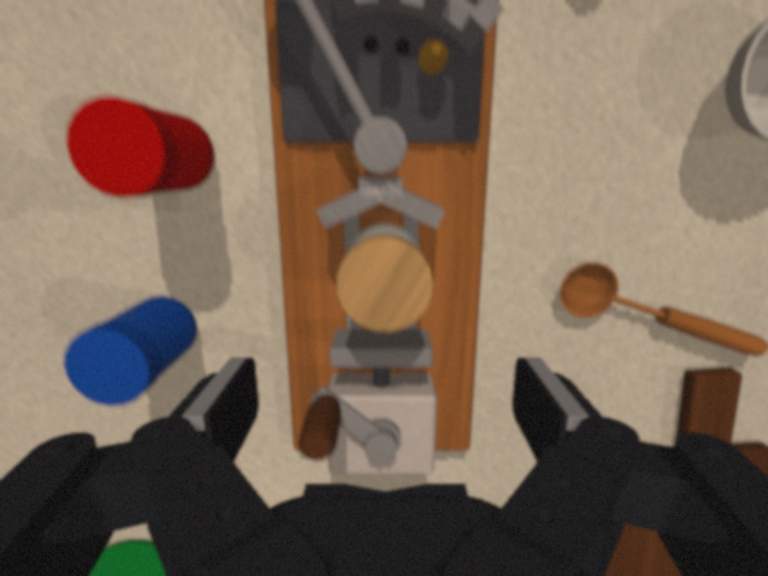

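The wrist view shows the lid at (384,284), the lever pivot at (380,142) and the pin at (433,57), right of two bare holes at (371,45) and (403,46). The crank hub is at (382,440) and the knob at (322,425).

```bash
python3 - <<'E'
import pickle;from h import *
s,a=pickle.load(open("w1.pkl","rb"));T=wristT(a,s)
o=np.array([.540,.0195]);y=.074;R=np.array([[np.cos(y),-np.sin(y)],[np.sin(y),np.cos(y)]])
for n,u,v,z in(("lid",384,284,.112),("piv",380,142,.08),("pinfoot",433,70,.03),("pintip",433,46,.058),("h1",371,45,.028),("h2",403,46,.028),("hub",382,440,.085),("knobtop",322,403,.133),("knobbot",318,450,.083),
 ("eL1",270,100,.022),("eL2",292,430,.022),("eR1",493,100,.022),("eR2",473,430,.022),("botL",294,450,.022),("botR",470,452,.022),("jawtopL",332,330,.069),("jawtopR",430,330,.069),("Vl",322,222,.068),("Vr",440,222,.068)):
    p=onz(a,u/1.5,v/1.5,z,T)
    print(n,np.round(p,3),"vise",np.round(R.T@(p[:2]-o),3))
E
```

```text
lid [0.546 0.01  0.112] vise [ 0.005 -0.009]
piv [0.537 0.097 0.08 ] vise [0.003 0.077]
pinfoot [0.571 0.152 0.03 ] vise [0.041 0.13 ]
pintip [0.567 0.161 0.058] vise [0.038 0.139]
h1 [0.525 0.165 0.028] vise [-0.004  0.147]
h2 [0.548 0.166 0.028] vise [0.019 0.146]
hub [ 0.554 -0.122  0.085] vise [ 0.004 -0.142]
knobtop [ 0.513 -0.064  0.133] vise [-0.034 -0.082]
knobbot [ 0.505 -0.136  0.083] vise [-0.047 -0.153]
eL1 [0.451 0.124 0.022] vise [-0.081  0.111]
eL2 [ 0.472 -0.162  0.022] vise [-0.081 -0.176]
eR1 [0.619 0.136 0.022] vise [0.088 0.111]
eR2 [ 0.642 -0.149  0.022] vise [ 0.089 -0.176]
botL [ 0.474 -0.184  0.022] vise [-0.08  -0.198]
botR [ 0.642 -0.173  0.022] vise [ 0.087 -0.2  ]
jawtopL [ 0.51  -0.04   0.069] vise [-0.034 -0.057]
jawtopR [ 0.584 -0.035  0.069] vise [ 0.04  -0.057]
Vl [0.5   0.041 0.068] vise [-0.039  0.024]
Vr [0.583 0.047 0.068] vise [0.045 0.024]
```

Request:
{"op": "carry_out", "data": {
  "steps": [
    {"translation":[-0.12,0,0.9],"yaw":0,"grip":1},
    {"translation":[0,0,0.9],"yaw":0,"grip":1},
    {"translation":[0,0,0.9],"yaw":0,"grip":1},
    {"translation":[0,0,0.9],"yaw":0,"grip":1},
    {"translation":[0,0,0.9],"yaw":0,"grip":1}
  ],
  "newtons": 40
}}

```text
clock: 4.2
ee_pos: [0.5468, 0.0114, 0.1179]
orientation: [[-0.075, 0.997, -0.0], [0.997, 0.075, 0.0], [0.0, -0.0, -1.0]]
force: [-0.1, -0.1, 0.4]
width: 0.0856
grasp_force: 0.0
```

Request:
{"op": "carry_out", "data": {
  "steps": [
    {"translation":[0,0,0.9],"yaw":0,"grip":1},
    {"translation":[0,0,0.9],"yaw":0,"grip":1},
    {"translation":[0,0,0],"yaw":0,"grip":0.5},
    {"translation":[0,0,0],"yaw":0,"grip":0.5},
    {"translation":[0,0,0],"yaw":0,"grip":0.5}
  ]
}}

```text
clock: 4.7
ee_pos: [0.5476, 0.0113, 0.0748]
orientation: [[-0.075, 0.997, 0.001], [0.997, 0.075, -0.0], [-0.0, 0.001, -1.0]]
force: [-0.5, -0.3, -2.5]
width: 0.061
grasp_force: 43.8
```

Request:
{"op": "carry_out", "data": {
  "steps": [
    {"translation":[0,0,0],"yaw":0,"grip":0.5},
    {"translation":[0,0,0],"yaw":0,"grip":0.5},
    {"translation":[0,0,0],"yaw":0,"grip":0.5},
    {"translation":[0,0,-0.5],"yaw":0,"grip":0.5},
    {"translation":[0,0,-0.5],"yaw":0,"grip":0.5}
  ]
}}

```text
clock: 5.2
ee_pos: [0.5469, 0.0113, 0.0997]
orientation: [[-0.075, 0.997, -0.0], [0.997, 0.075, 0.0], [0.0, -0.0, -1.0]]
force: [0.1, 0.7, -3.1]
width: 0.0611
grasp_force: 44.4
```

Request:
{"op": "carry_out", "data": {
  "steps": [
    {"translation":[0,0,-1],"yaw":0,"grip":0.5},
    {"translation":[0,0,-1],"yaw":0,"grip":0.5},
    {"translation":[0,0,-1],"yaw":0,"grip":0.5},
    {"translation":[0,0,-1],"yaw":0,"grip":0.5},
    {"translation":[-0.5,-0.1,0],"yaw":0,"grip":0.5}
  ]
}}

```text
clock: 5.7
ee_pos: [0.5476, -0.0008, 0.2031]
orientation: [[-0.076, 0.997, 0.006], [0.997, 0.076, -0.0], [-0.001, 0.006, -1.0]]
force: [-0.3, -0.9, -3.2]
width: 0.061
grasp_force: 44.6
```

Request:
{"op": "carry_out", "data": {
  "steps": [
    {"translation":[-0.95,-0.27,0],"yaw":0,"grip":0.5},
    {"translation":[-0.95,-0.27,0],"yaw":0,"grip":0.5},
    {"translation":[-0.95,-0.27,0],"yaw":0,"grip":0.5},
    {"translation":[-0.95,-0.27,0],"yaw":0,"grip":0.5},
    {"translation":[-0.95,-0.27,0],"yaw":0,"grip":0.5}
  ]
}}

```text
clock: 6.2
ee_pos: [0.5198, -0.1237, 0.1987]
orientation: [[-0.075, 0.997, -0.0], [0.997, 0.075, -0.0], [0.0, -0.0, -1.0]]
force: [0.3, 0.8, -1.2]
width: 0.0609
grasp_force: 44.6
```

Request:
{"op": "carry_out", "data": {
  "steps": [
    {"translation":[-0.95,-0.27,0],"yaw":0,"grip":0.5},
    {"translation":[-0.95,-0.27,0],"yaw":0,"grip":0.5},
    {"translation":[-0.95,-0.27,0],"yaw":0,"grip":0.5},
    {"translation":[-0.95,-0.27,0],"yaw":0,"grip":0.5},
    {"translation":[-0.95,-0.27,0],"yaw":0,"grip":0.5}
  ]
}}

```text
clock: 6.7
ee_pos: [0.495, -0.2446, 0.1987]
orientation: [[-0.075, 0.997, -0.0], [0.997, 0.075, 0.0], [0.0, -0.0, -1.0]]
force: [0.7, 0.8, -2.2]
width: 0.0607
grasp_force: 44.6
```

Request:
{"op": "carry_out", "data": {
  "steps": [
    {"translation":[-0.95,-0.27,0],"yaw":0,"grip":0.5},
    {"translation":[-0.95,-0.27,0],"yaw":0,"grip":0.5},
    {"translation":[-0.95,-0.27,0],"yaw":0,"grip":0.5},
    {"translation":[-0.95,-0.27,0],"yaw":0,"grip":0.5},
    {"translation":[-0.9,-0.27,0],"yaw":0,"grip":0.5}
  ]
}}

```text
clock: 7.2
ee_pos: [0.47, -0.3643, 0.1986]
orientation: [[-0.075, 0.997, -0.0], [0.997, 0.075, 0.0], [0.0, -0.0, -1.0]]
force: [0.4, -0.9, -3.2]
width: 0.0612
grasp_force: 44.6
```

Request:
{"op": "carry_out", "data": {
  "steps": [
    {"translation":[-0.3,0,0.5],"yaw":0,"grip":0.5},
    {"translation":[0,0,1],"yaw":0,"grip":0.5},
    {"translation":[0,0,1],"yaw":0,"grip":0.5},
    {"translation":[0,0,1],"yaw":0,"grip":0.5},
    {"translation":[0,0,0.8],"yaw":0,"grip":0.5}
  ]
}}

```text
clock: 7.7
ee_pos: [0.4707, -0.3695, 0.0892]
orientation: [[-0.075, 0.997, -0.001], [0.997, 0.075, 0.001], [0.001, -0.001, -1.0]]
force: [0.2, 0.4, -2.5]
width: 0.0605
grasp_force: 44.6
```

```bash
python3 - <<'E'
from station import manip, imaging
import pickle;from h import *
s=manip.get_state();print(s["clock"],np.round(s["ee_pos"],4),np.round(s["orientation"],3)[:,2])
d=pickle.load(open("d0.pkl","rb"));t=d["top"]
m=cv2.inRange(cv2.cvtColor(t["image"],cv2.COLOR_RGB2HSV),(8,70,60),(25,255,255));m[:, :345]=0;m[:,395:]=0;m[:205]=0;m[255:]=0
for c in cv2.findContours(m,0,2)[0]:
    if cv2.contourArea(c)>200: 
        e=cv2.fitEllipse(c);print(e,onz(t,*e[0],.008))
E
```

```text
7.7 [ 0.4707 -0.3695  0.0892] [-0.001  0.001 -1.   ]
((369.9310302734375, 229.31776428222656), (37.48918151855469, 39.162025451660156), 126.50999450683594) [ 0.4680605  -0.37808379  0.008     ]
```

Request:
{"op": "carry_out", "data": {
  "steps": [
    {"translation":[-0.35,0,0.5],"yaw":0,"grip":0.5},
    {"translation":[0,0,0.5],"yaw":0,"grip":0.5},
    {"translation":[0,0,0.1],"yaw":0,"grip":0.5},
    {"translation":[0,0,0.05],"yaw":0,"grip":0.5},
    {"translation":[0,0,0],"yaw":0,"grip":0.5}
  ]
}}

```text
clock: 8.2
ee_pos: [0.4726, -0.3793, 0.0631]
orientation: [[-0.075, 0.997, 0.001], [0.997, 0.075, -0.0], [-0.001, 0.0, -1.0]]
force: [-0.1, -0.8, -3.3]
width: 0.061
grasp_force: 44.6
```

Request:
{"op": "carry_out", "data": {
  "steps": [
    {"translation":[0,0,0.08],"yaw":0,"grip":0.5},
    {"translation":[0,0,0],"yaw":0,"grip":0.5},
    {"translation":[0,0,0],"yaw":0,"grip":1},
    {"translation":[0,0,0],"yaw":0,"grip":1},
    {"translation":[0,0,0],"yaw":0,"grip":1}
  ]
}}

```text
clock: 8.7
ee_pos: [0.4725, -0.3793, 0.0608]
orientation: [[-0.075, 0.997, 0.0], [0.997, 0.075, -0.0], [-0.0, 0.0, -1.0]]
force: [-0.1, 0.4, 0.2]
width: 0.0852
grasp_force: 0.0
```

Request:
{"op": "carry_out", "data": {
  "steps": [
    {"translation":[0,0,0],"yaw":0,"grip":1},
    {"translation":[0,0,-0.5],"yaw":0,"grip":1},
    {"translation":[0,0,-1],"yaw":0,"grip":1},
    {"translation":[0,0,-1],"yaw":0,"grip":1},
    {"translation":[0,0,-1],"yaw":0,"grip":1}
  ]
}}

```text
clock: 9.2
ee_pos: [0.4723, -0.3791, 0.1498]
orientation: [[-0.075, 0.997, 0.0], [0.997, 0.075, -0.0], [-0.0, 0.0, -1.0]]
force: [0.1, 0.3, -0.4]
width: 0.0856
grasp_force: 0.0
```

Request:
{"op": "carry_out", "data": {
  "steps": [
    {"translation":[0,0,-1],"yaw":0,"grip":1},
    {"translation":[0,0,-1],"yaw":0,"grip":1},
    {"translation":[0,0,-0.5],"yaw":0,"grip":1},
    {"translation":[0,0,0],"yaw":0,"grip":1},
    {"translation":[0,0,0],"yaw":0,"grip":1}
  ]
}}

```text
clock: 9.7
ee_pos: [0.4721, -0.3789, 0.2101]
orientation: [[-0.075, 0.997, -0.0], [0.997, 0.075, 0.0], [0.0, -0.0, -1.0]]
force: [0.1, -0.1, -0.6]
width: 0.0854
grasp_force: 0.0
```

```bash
python3 - <<'E'
from station import manip, imaging
import pickle;from h import *
d={n:imaging.snapshot(n) for n in("top","scene")};pickle.dump(d,open("d1.pkl","wb"))
s=manip.get_state();print(s["clock"],np.round(s["ee_pos"],4))
t=cv2.resize(d["top"]["image"][165:265,115:400],(800,281),interpolation=3)
c=cv2.resize(d["scene"]["image"][110:250,60:400],(760,313),interpolation=3);c=cv2.copyMakeBorder(c,0,0,0,40,0)
cv2.imwrite("pics/v2.png",np.vstack([t,c])[:,:,::-1])
E
```

```text
9.8 [ 0.4718 -0.3786  0.2093]
```

View pics/v2.png

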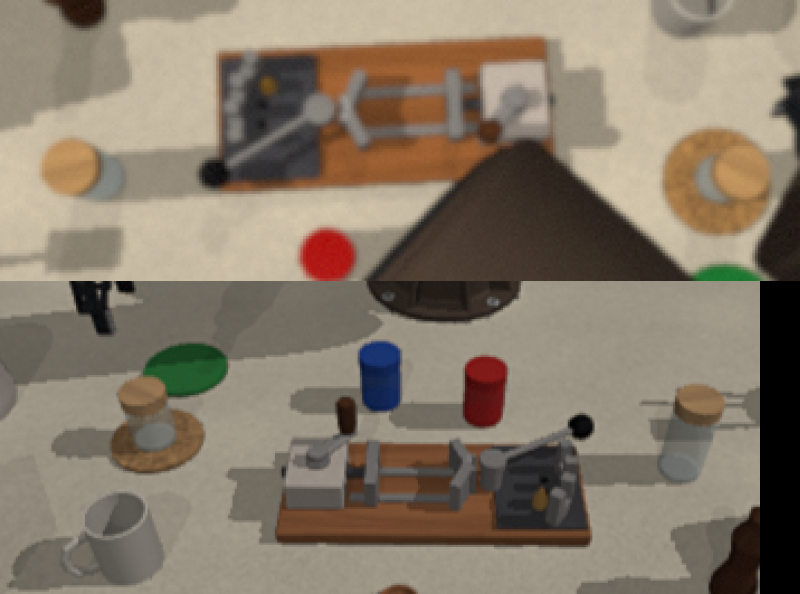

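Top and scene views both show the short jar standing on the cork trivet, the vise empty, and the tall jar untouched with its lid at (70,167) in the top crop. Next, triangulate that lid and go over it.

```bash
python3 - <<'E'
import pickle;from h import *
d=pickle.load(open("d1.pkl","rb"))
print(tri(d["top"],(139.9,224.4),d["scene"],(372.7,160.1)),onz(d["top"],139.9,224.4,.13),onz(d["scene"],372.7,160.1,.13))
E
```

```text
[0.45607105 0.3571427  0.13418119] [0.45637002 0.3574326  0.13      ] [0.45064179 0.35995878 0.13      ]
```

Request:
{"op": "carry_out", "data": {
  "steps": [
    {"translation":[0.98,0.05,0],"yaw":0,"grip":1},
    {"translation":[0.98,0.05,0],"yaw":0,"grip":1},
    {"translation":[0.98,0.05,0],"yaw":0,"grip":1},
    {"translation":[0.98,0.05,0],"yaw":0,"grip":1},
    {"translation":[0.98,0.05,0],"yaw":0,"grip":1}
  ]
}}

```text
clock: 10.3
ee_pos: [0.4687, -0.2553, 0.2094]
orientation: [[-0.075, 0.997, -0.002], [0.997, 0.075, 0.001], [0.001, -0.002, -1.0]]
force: [-0.5, 1.1, -0.6]
width: 0.0854
grasp_force: 0.0
```

Request:
{"op": "carry_out", "data": {
  "steps": [
    {"translation":[0.98,0.05,0],"yaw":0,"grip":1},
    {"translation":[0.98,0.05,0],"yaw":0,"grip":1},
    {"translation":[0.98,0.05,0],"yaw":0,"grip":1},
    {"translation":[0.98,0.05,0],"yaw":0,"grip":1},
    {"translation":[0.98,0.05,0],"yaw":0,"grip":1}
  ]
}}

```text
clock: 10.8
ee_pos: [0.4657, -0.1328, 0.2095]
orientation: [[-0.075, 0.997, -0.002], [0.997, 0.075, 0.001], [0.001, -0.002, -1.0]]
force: [-0.2, 1.0, -0.2]
width: 0.0852
grasp_force: 0.0
```

Request:
{"op": "carry_out", "data": {
  "steps": [
    {"translation":[0.98,0.05,0],"yaw":0,"grip":1},
    {"translation":[0.98,0.05,0],"yaw":0,"grip":1},
    {"translation":[0.98,0.05,0],"yaw":0,"grip":1},
    {"translation":[0.98,0.05,0],"yaw":0,"grip":1},
    {"translation":[0.98,0.05,0],"yaw":0,"grip":1}
  ]
}}

```text
clock: 11.3
ee_pos: [0.4628, -0.0103, 0.2096]
orientation: [[-0.075, 0.997, -0.002], [0.997, 0.075, 0.0], [0.0, -0.002, -1.0]]
force: [-0.2, 0.0, 0.8]
width: 0.0852
grasp_force: 0.0
```

Request:
{"op": "carry_out", "data": {
  "steps": [
    {"translation":[0.98,0.05,0],"yaw":0,"grip":1},
    {"translation":[0.98,0.05,0],"yaw":0,"grip":1},
    {"translation":[0.98,0.05,0],"yaw":0,"grip":1},
    {"translation":[0.98,0.05,0],"yaw":0,"grip":1},
    {"translation":[0.98,0.05,0],"yaw":0,"grip":1}
  ]
}}

```text
clock: 11.8
ee_pos: [0.4598, 0.1123, 0.2095]
orientation: [[-0.075, 0.997, -0.002], [0.997, 0.075, -0.0], [-0.0, -0.002, -1.0]]
force: [-0.4, -0.7, -1.2]
width: 0.0854
grasp_force: 0.0
```

Request:
{"op": "carry_out", "data": {
  "steps": [
    {"translation":[0.98,0.05,0],"yaw":0,"grip":1},
    {"translation":[0.98,0.05,0],"yaw":0,"grip":1},
    {"translation":[0.98,0.05,0],"yaw":0,"grip":1},
    {"translation":[0.98,0.05,0],"yaw":0,"grip":1},
    {"translation":[0.98,0.05,0],"yaw":0,"grip":1}
  ]
}}

```text
clock: 12.3
ee_pos: [0.4569, 0.2348, 0.2094]
orientation: [[-0.075, 0.997, -0.002], [0.997, 0.075, -0.001], [-0.001, -0.002, -1.0]]
force: [0.4, 0.2, 0.1]
width: 0.0855
grasp_force: 0.0
```

Request:
{"op": "carry_out", "data": {
  "steps": [
    {"translation":[0.98,0.05,0],"yaw":0,"grip":1},
    {"translation":[0.98,0.05,0],"yaw":0,"grip":1},
    {"translation":[0.98,0.05,0],"yaw":0,"grip":1},
    {"translation":[0.98,0.05,0],"yaw":0,"grip":1},
    {"translation":[0.98,0.05,0],"yaw":0,"grip":1}
  ]
}}

```text
clock: 12.8
ee_pos: [0.454, 0.3573, 0.2092]
orientation: [[-0.075, 0.997, -0.002], [0.997, 0.075, -0.001], [-0.001, -0.002, -1.0]]
force: [-0.1, -0.2, -0.2]
width: 0.0854
grasp_force: 0.0
```

Request:
{"op": "carry_out", "data": {
  "steps": [
    {"translation":[0,0.05,0.92],"yaw":0,"grip":1},
    {"translation":[0,0,0.92],"yaw":0,"grip":1},
    {"translation":[0,0,0.92],"yaw":0,"grip":1},
    {"translation":[0,0,0.92],"yaw":0,"grip":1},
    {"translation":[0,0,0.92],"yaw":0,"grip":1}
  ]
}}

```text
clock: 13.3
ee_pos: [0.4552, 0.3562, 0.0935]
orientation: [[-0.075, 0.997, -0.002], [0.997, 0.075, -0.001], [-0.001, -0.002, -1.0]]
force: [-0.5, 0.6, 0.1]
width: 0.0854
grasp_force: 0.0
```

Request:
{"op": "carry_out", "data": {
  "steps": [
    {"translation":[0,0,0],"yaw":0,"grip":0.5},
    {"translation":[0,0,0],"yaw":0,"grip":0.5},
    {"translation":[0,0,0],"yaw":0,"grip":0.5},
    {"translation":[0,0,0],"yaw":0,"grip":0.5},
    {"translation":[0,0,0],"yaw":0,"grip":0.5}
  ]
}}

```text
clock: 13.8
ee_pos: [0.4561, 0.3569, 0.0963]
orientation: [[-0.075, 0.997, 0.001], [0.997, 0.075, 0.001], [0.001, 0.001, -1.0]]
force: [-0.7, -0.5, -3.2]
width: 0.061
grasp_force: 43.9
```

Request:
{"op": "carry_out", "data": {
  "steps": [
    {"translation":[0,0,-0.5],"yaw":0,"grip":0.5},
    {"translation":[0,0,-1],"yaw":0,"grip":0.5},
    {"translation":[0,0,-1],"yaw":0,"grip":0.5},
    {"translation":[0,0,-1],"yaw":0,"grip":0.5},
    {"translation":[0,0,-1],"yaw":0,"grip":0.5}
  ]
}}

```text
clock: 14.3
ee_pos: [0.4558, 0.3567, 0.2103]
orientation: [[-0.075, 0.997, 0.001], [0.997, 0.075, 0.0], [0.0, 0.001, -1.0]]
force: [0.1, 0.2, -3.3]
width: 0.0607
grasp_force: 44.6
```

Request:
{"op": "carry_out", "data": {
  "steps": [
    {"translation":[-0.5,0.1,0],"yaw":0,"grip":0.5},
    {"translation":[-1,0.18,0],"yaw":0,"grip":0.5},
    {"translation":[-1,0.18,0],"yaw":0,"grip":0.5},
    {"translation":[-1,0.18,0],"yaw":0,"grip":0.5},
    {"translation":[-1,0.18,0],"yaw":0,"grip":0.5}
  ]
}}

```text
clock: 14.8
ee_pos: [0.4845, 0.2443, 0.2078]
orientation: [[-0.075, 0.997, -0.001], [0.997, 0.075, -0.0], [-0.0, -0.001, -1.0]]
force: [0.3, -0.4, -2.8]
width: 0.061
grasp_force: 44.8
```

Request:
{"op": "carry_out", "data": {
  "steps": [
    {"translation":[-1,0.18,0],"yaw":0,"grip":0.5},
    {"translation":[-1,0.18,0],"yaw":0,"grip":0.5},
    {"translation":[-1,0.18,0],"yaw":0,"grip":0.5},
    {"translation":[-1,0.18,0],"yaw":0,"grip":0.5},
    {"translation":[-1,0.18,0],"yaw":0,"grip":0.5}
  ]
}}

```text
clock: 15.3
ee_pos: [0.5162, 0.1214, 0.2078]
orientation: [[-0.075, 0.997, -0.001], [0.997, 0.075, -0.0], [-0.0, -0.001, -1.0]]
force: [0.5, 0.0, -3.2]
width: 0.061
grasp_force: 44.8
```

Request:
{"op": "carry_out", "data": {
  "steps": [
    {"translation":[-1,0.18,0],"yaw":0,"grip":0.5},
    {"translation":[-1,0.18,0],"yaw":0,"grip":0.5},
    {"translation":[-1,0.18,0],"yaw":0,"grip":0.5},
    {"translation":[-1,0.18,0],"yaw":0,"grip":0.5},
    {"translation":[-0.7,0.1,0],"yaw":0,"grip":0.5}
  ]
}}

```text
clock: 15.8
ee_pos: [0.5455, 0.0054, 0.2078]
orientation: [[-0.074, 0.997, -0.0], [0.997, 0.074, -0.0], [-0.0, -0.0, -1.0]]
force: [0.8, 0.3, -2.8]
width: 0.0609
grasp_force: 44.8
```

Request:
{"op": "carry_out", "data": {
  "steps": [
    {"translation":[0,0,0],"yaw":0,"grip":0.5},
    {"translation":[0,0,0.8],"yaw":0,"grip":0.5}
  ]
}}

```text
clock: 16.0
ee_pos: [0.5469, 0.0066, 0.1895]
orientation: [[-0.074, 0.997, 0.003], [0.997, 0.074, -0.0], [-0.0, 0.003, -1.0]]
force: [-0.1, 0.2, -3.5]
width: 0.0611
grasp_force: 44.9
```

Request:
{"op": "carry_out", "data": {
  "steps": [
    {"translation":[0,0,0.8],"yaw":0,"grip":0.5},
    {"translation":[0,0,0.8],"yaw":0,"grip":0.5},
    {"translation":[0,0,0.7],"yaw":0,"grip":0.5},
    {"translation":[0,0,0.3],"yaw":0,"grip":0.5},
    {"translation":[0,0,0],"yaw":0,"grip":0.5}
  ]
}}

```text
clock: 16.5
ee_pos: [0.5448, 0.0076, 0.1222]
orientation: [[-0.075, 0.997, -0.002], [0.997, 0.075, 0.0], [0.0, -0.002, -1.0]]
force: [0.7, 0.4, -2.8]
width: 0.061
grasp_force: 44.7
```

Request:
{"op": "carry_out", "data": {
  "steps": [
    {"translation":[0,0,0.08],"yaw":0,"grip":0.5},
    {"translation":[0,0,0],"yaw":0,"grip":0.5}
  ]
}}

```text
clock: 16.7
ee_pos: [0.5462, 0.0075, 0.1217]
orientation: [[-0.075, 0.997, 0.001], [0.997, 0.075, -0.0], [-0.0, 0.001, -1.0]]
force: [-0.2, -0.5, -3.7]
width: 0.0609
grasp_force: 44.7
```

Request:
{"op": "carry_out", "data": {
  "steps": [
    {"translation":[0,0,0.08],"yaw":0,"grip":0.5},
    {"translation":[0,0,0],"yaw":0,"grip":0.5}
  ]
}}

```text
clock: 16.9
ee_pos: [0.546, 0.0074, 0.1193]
orientation: [[-0.075, 0.997, 0.001], [0.997, 0.075, -0.0], [-0.0, 0.001, -1.0]]
force: [-0.0, -1.2, -3.0]
width: 0.0606
grasp_force: 44.7
```

Request:
{"op": "carry_out", "data": {
  "steps": [
    {"translation":[0,0,0.06],"yaw":0,"grip":0.5},
    {"translation":[0,0,0],"yaw":0,"grip":0.5}
  ]
}}

```text
clock: 17.1
ee_pos: [0.5458, 0.0075, 0.1175]
orientation: [[-0.075, 0.997, -0.0], [0.997, 0.075, -0.0], [-0.0, -0.0, -1.0]]
force: [0.5, 0.3, -3.0]
width: 0.061
grasp_force: 44.7
```

Request:
{"op": "carry_out", "data": {
  "steps": [
    {"translation":[0,0,0.05],"yaw":0,"grip":0.5},
    {"translation":[0,0,0],"yaw":0,"grip":0.5}
  ]
}}

```text
clock: 17.3
ee_pos: [0.5461, 0.0074, 0.1168]
orientation: [[-0.075, 0.997, 0.001], [0.997, 0.075, -0.0], [-0.0, 0.001, -1.0]]
force: [-1.6, 0.1, 7.7]
width: 0.0611
grasp_force: 45.2
```

Request:
{"op": "carry_out", "data": {
  "steps": [
    {"translation":[0,0,0.05],"yaw":0,"grip":0.5},
    {"translation":[0,0,0],"yaw":0,"grip":0.5}
  ]
}}

```text
clock: 17.5
ee_pos: [0.5473, 0.0073, 0.1161]
orientation: [[-0.075, 0.997, 0.003], [0.997, 0.075, -0.0], [-0.0, 0.003, -1.0]]
force: [1.7, 0.2, 10.1]
width: 0.0612
grasp_force: 44.8
```

Request:
{"op": "carry_out", "data": {
  "steps": [
    {"translation":[0,0,-0.05],"yaw":0,"grip":0.5},
    {"translation":[0,0,0],"yaw":0,"grip":1},
    {"translation":[0,0,0],"yaw":0,"grip":1},
    {"translation":[0,0,0],"yaw":0,"grip":1},
    {"translation":[0,0,0],"yaw":0,"grip":1}
  ]
}}

```text
clock: 18.0
ee_pos: [0.5457, 0.0075, 0.1162]
orientation: [[-0.075, 0.997, -0.0], [0.997, 0.075, 0.0], [0.0, -0.0, -1.0]]
force: [-0.6, -0.2, -0.0]
width: 0.0855
grasp_force: 0.0
```

Request:
{"op": "carry_out", "data": {
  "steps": [
    {"translation":[0,0,-0.5],"yaw":0,"grip":1},
    {"translation":[0,0,-1],"yaw":0,"grip":1},
    {"translation":[0,0,-1],"yaw":0,"grip":1},
    {"translation":[0,0,-1],"yaw":0,"grip":1},
    {"translation":[0,0,-1],"yaw":0,"grip":1}
  ]
}}

```text
clock: 18.5
ee_pos: [0.5457, 0.0075, 0.2308]
orientation: [[-0.075, 0.997, 0.001], [0.997, 0.075, -0.0], [-0.0, 0.001, -1.0]]
force: [0.4, 0.4, -0.4]
width: 0.0855
grasp_force: 0.0
```

Request:
{"op": "carry_out", "data": {
  "steps": [
    {"translation":[-1,0,-0.5],"yaw":0,"grip":1},
    {"translation":[-1,0,0],"yaw":0,"grip":1},
    {"translation":[-1,0,0],"yaw":0,"grip":1},
    {"translation":[-1,0,0],"yaw":0,"grip":1},
    {"translation":[-1,0,0],"yaw":0,"grip":1}
  ]
}}

```text
clock: 19.0
ee_pos: [0.5552, -0.1182, 0.2424]
orientation: [[-0.075, 0.997, 0.001], [0.997, 0.075, -0.0], [-0.0, 0.001, -1.0]]
force: [-1.1, -0.5, 0.1]
width: 0.0852
grasp_force: 0.0
```

Request:
{"op": "carry_out", "data": {
  "steps": [
    {"translation":[-1,0,0],"yaw":0,"grip":1},
    {"translation":[-1,0,0],"yaw":0,"grip":1},
    {"translation":[-1,0,0],"yaw":0,"grip":1},
    {"translation":[0,0,0],"yaw":0,"grip":1}
  ]
}}

```text
clock: 19.4
ee_pos: [0.561, -0.1946, 0.2422]
orientation: [[-0.073, 0.997, 0.001], [0.997, 0.073, -0.001], [-0.001, 0.001, -1.0]]
force: [0.5, -0.3, 0.2]
width: 0.0852
grasp_force: 0.0
```

```bash
python3 - <<'E'
from station import manip, imaging
import pickle;from h import *
s=manip.get_state();a=imaging.snapshot("wrist");t=imaging.snapshot("top");sc=imaging.snapshot("scene");pickle.dump((s,a,t,sc),open("w2.pkl","wb"))
print(np.round(s["ee_pos"],4),np.round(s["orientation"],3).tolist(),s["clock"])
A=cv2.resize(a["image"],(448,336));B=cv2.resize(sc["image"][155:235,170:300],(352,217),interpolation=3)
o=np.zeros((336,800,3),np.uint8);o[:,:448]=A;o[:217,448:]=B
cv2.imwrite("pics/w2.png",o[:,:,::-1])
E
```

```text
[ 0.561  -0.1946  0.2422] [[-0.073, 0.997, 0.001], [0.997, 0.073, -0.001], [-0.001, 0.001, -1.0]] 19.4
```

View pics/w2.png

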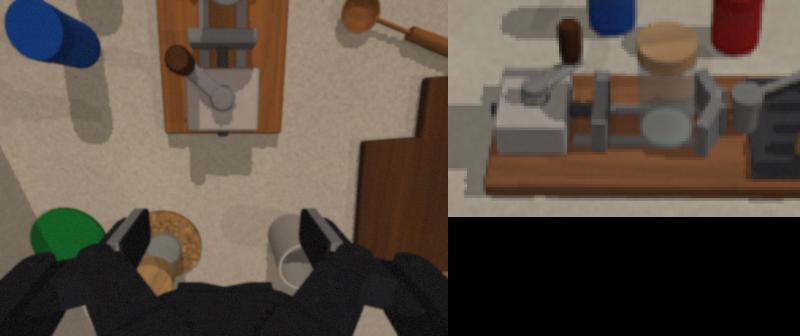

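The tall jar stands upright in the vise. The knob top is at (179,57) and the hub top at (222,98) in the wrist half.

```bash
python3 - <<'E'
import pickle;from h import *
s,a,t,sc=pickle.load(open("w2.pkl","rb"));T=wristT(a,s);k=512/448
a2=dict(a);a2["T"]=T
print("knobW",onz(a,179*k,57*k,.133,T),"hubW",onz(a,222*k,98*k,.085,T),"viseEnd",onz(a,166*k,132*k,.022,T),onz(a,280*k,132*k,.022,T))
print("knobS",onz(sc,214.7,163.8,.133),"tri",tri(a2,(179*k,57*k),sc,(214.7,163.8)))
print("hubS",onz(sc,170+(537-448)*130/352,155+88*80/217,.085))
print("lid",onz(sc,170+(667-448)*130/352,155+42*80/217,.152))
E
```

```text
knobW [ 0.51072129 -0.09351871  0.133     ] hubW [ 0.55272783 -0.12729603  0.085     ] viseEnd [ 0.47474661 -0.18061721  0.022     ] [ 0.6392288  -0.16857255  0.022     ]
knobS [ 0.5126788  -0.09198915  0.133     ] tri [ 0.51016519 -0.09286563  0.13063353]
hubS [ 0.56207185 -0.12110065  0.085     ]
lid [0.55282688 0.01377969 0.152     ]
```

Request:
{"op": "carry_out", "data": {
  "steps": [
    {"translation":[0.84,-0.35,0],"yaw":0,"grip":1},
    {"translation":[0.84,-0.35,0],"yaw":0,"grip":1},
    {"translation":[0.84,-0.35,0],"yaw":0,"grip":1},
    {"translation":[0.84,-0.35,0],"yaw":0,"grip":1},
    {"translation":[0.84,-0.35,0],"yaw":0,"grip":1}
  ]
}}

```text
clock: 20.05
ee_pos: [0.5085, -0.0888, 0.2416]
orientation: [[-0.076, 0.997, 0.0], [0.997, 0.076, 0.0], [0.0, 0.0, -1.0]]
force: [-0.8, 0.3, 0.5]
width: 0.0851
grasp_force: 0.0
```

Request:
{"op": "carry_out", "data": {
  "steps": [
    {"translation":[0,0,0.7],"yaw":0,"grip":0.8},
    {"translation":[0,0,0.9],"yaw":0,"grip":0.8},
    {"translation":[0,0,0.9],"yaw":0,"grip":0.8},
    {"translation":[0,0,0.9],"yaw":0,"grip":0.8},
    {"translation":[0,0,0.9],"yaw":0,"grip":0.8}
  ]
}}

```text
clock: 20.55
ee_pos: [0.5092, -0.0895, 0.1335]
orientation: [[-0.076, 0.997, 0.0], [0.997, 0.076, 0.0], [-0.0, 0.0, -1.0]]
force: [1.1, -0.3, -1.5]
width: 0.0682
grasp_force: 0.0
```

Request:
{"op": "carry_out", "data": {
  "steps": [
    {"translation":[0,0,0.9],"yaw":0,"grip":0.8},
    {"translation":[0,0,0.8],"yaw":0,"grip":0.6},
    {"translation":[0,0,0],"yaw":0,"grip":0.4},
    {"translation":[0,0,0],"yaw":0,"grip":0.2},
    {"translation":[0,0,0],"yaw":0,"grip":0.2}
  ],
  "newtons": 30
}}

```text
clock: 21.05
ee_pos: [0.509, -0.09, 0.092]
orientation: [[-0.075, 0.997, -0.0], [0.997, 0.075, 0.0], [0.0, -0.0, -1.0]]
force: [-2.2, 4.7, -9.4]
width: 0.0253
grasp_force: 30.0
```

Request:
{"op": "carry_out", "data": {
  "steps": [
    {"translation":[0,0,0],"yaw":0,"grip":0.2},
    {"translation":[0,0,0],"yaw":0,"grip":0.2},
    {"translation":[0,0,0],"yaw":0,"grip":0.2}
  ]
}}

```text
clock: 21.35
ee_pos: [0.509, -0.09, 0.092]
orientation: [[-0.075, 0.997, -0.0], [0.997, 0.075, 0.0], [0.0, -0.0, -1.0]]
force: [-2.1, 6.7, -6.1]
width: 0.025
grasp_force: 30.1
```

Request:
{"op": "carry_out", "data": {
  "steps": [
    {"translation":[0.29,0.33,0],"yaw":0,"grip":0.2},
    {"translation":[0.22,0.38,0],"yaw":0,"grip":0.2},
    {"translation":[0.14,0.42,0],"yaw":0,"grip":0.2},
    {"translation":[0.05,0.44,0],"yaw":0,"grip":0.2}
  ]
}}

```text
clock: 21.75
ee_pos: [0.5457, -0.0685, 0.0919]
orientation: [[-0.075, 0.997, -0.003], [0.997, 0.075, 0.002], [0.002, -0.003, -1.0]]
force: [-6.0, 15.0, 0.4]
width: 0.0252
grasp_force: 31.0
```

Request:
{"op": "carry_out", "data": {
  "steps": [
    {"translation":[-0.04,0.44,0],"yaw":0,"grip":0.2},
    {"translation":[-0.12,0.42,0],"yaw":0,"grip":0.2}
  ]
}}

```text
clock: 21.95
ee_pos: [0.5689, -0.0704, 0.0921]
orientation: [[-0.075, 0.997, -0.0], [0.997, 0.075, 0.002], [0.002, -0.0, -1.0]]
force: [-0.0, 17.3, -7.0]
width: 0.0255
grasp_force: 30.6
```

Request:
{"op": "carry_out", "data": {
  "steps": [
    {"translation":[-0.08,0.4,0],"yaw":0,"grip":0.2},
    {"translation":[-0.2,0.35,0],"yaw":0,"grip":0.2}
  ]
}}

```text
clock: 22.15
ee_pos: [0.5867, -0.0784, 0.0917]
orientation: [[-0.076, 0.997, -0.003], [0.997, 0.076, -0.001], [-0.001, -0.003, -1.0]]
force: [-16.7, -15.8, -0.5]
width: 0.025
grasp_force: 31.3
```

Request:
{"op": "carry_out", "data": {
  "steps": [
    {"translation":[-0.33,0.29,0],"yaw":0,"grip":0.2}
  ]
}}

```text
clock: 22.25
ee_pos: [0.5945, -0.086, 0.0918]
orientation: [[-0.076, 0.997, -0.003], [0.997, 0.076, -0.0], [-0.0, -0.003, -1.0]]
force: [-13.2, -5.6, -1.8]
width: 0.0251
grasp_force: 31.2
```

Request:
{"op": "carry_out", "data": {
  "steps": [
    {"translation":[-0.38,0.21,0],"yaw":0,"grip":0.2}
  ]
}}

```text
clock: 22.35
ee_pos: [0.6009, -0.095, 0.0918]
orientation: [[-0.075, 0.997, -0.002], [0.997, 0.075, 0.0], [0.0, -0.002, -1.0]]
force: [-9.9, -0.7, -2.4]
width: 0.0251
grasp_force: 31.1
```

Request:
{"op": "carry_out", "data": {
  "steps": [
    {"translation":[-0.34,0.07,0],"yaw":0,"grip":0.2}
  ]
}}

```text
clock: 22.45
ee_pos: [0.6045, -0.1033, 0.092]
orientation: [[-0.075, 0.997, 0.0], [0.997, 0.075, 0.0], [0.0, 0.0, -1.0]]
force: [0.7, 5.7, -7.7]
width: 0.0255
grasp_force: 30.7
```

Request:
{"op": "carry_out", "data": {
  "steps": [
    {"translation":[-0.32,0.05,0],"yaw":0,"grip":0.2}
  ]
}}

```text
clock: 22.55
ee_pos: [0.6068, -0.1112, 0.092]
orientation: [[-0.075, 0.997, 0.001], [0.997, 0.075, 0.0], [0.0, 0.001, -1.0]]
force: [1.0, 4.5, -6.1]
width: 0.0254
grasp_force: 30.8
```

Request:
{"op": "carry_out", "data": {
  "steps": [
    {"translation":[-0.33,0.02,0],"yaw":0,"grip":0.2}
  ]
}}

```text
clock: 22.65
ee_pos: [0.608, -0.1194, 0.092]
orientation: [[-0.075, 0.997, 0.002], [0.997, 0.075, 0.0], [-0.0, 0.002, -1.0]]
force: [0.5, 4.4, -6.8]
width: 0.0254
grasp_force: 30.8
```

```bash
python3 - <<'E'
from station import manip, imaging
import pickle;from h import *
t=imaging.snapshot("top");sc=imaging.snapshot("scene")
s=manip.get_state();print(np.round(s["ee_pos"],4),np.round(s["force"],1))
B=cv2.resize(sc["image"][145:235,165:335],(800,424),interpolation=3)
cv2.imwrite("pics/s3.png",B[:,:,::-1])
E
```

```text
[ 0.608  -0.1203  0.092 ] [ 2.7 -3.2 -5.5]
```

View pics/s3.png

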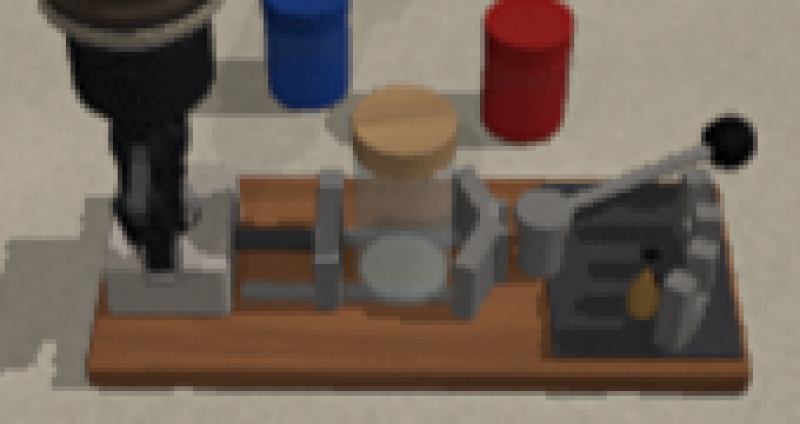

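The scene view shows the jaw (345) still about 10 mm short of the jar (358). I keep cranking.

Request:
{"op": "carry_out", "data": {
  "steps": [
    {"translation":[-0.44,-0.05,0],"yaw":0,"grip":0.2},
    {"translation":[-0.42,-0.14,0],"yaw":0,"grip":0.2}
  ]
}}

```text
clock: 22.95
ee_pos: [0.605, -0.1409, 0.0919]
orientation: [[-0.075, 0.997, 0.002], [0.997, 0.075, -0.0], [-0.0, 0.002, -1.0]]
force: [0.6, 4.5, -4.8]
width: 0.0252
grasp_force: 31.0
```

Request:
{"op": "carry_out", "data": {
  "steps": [
    {"translation":[-0.38,-0.22,0],"yaw":0,"grip":0.2}
  ]
}}

```text
clock: 23.05
ee_pos: [0.6002, -0.1512, 0.0919]
orientation: [[-0.075, 0.997, 0.002], [0.997, 0.075, -0.0], [-0.0, 0.002, -1.0]]
force: [3.2, 4.6, -3.5]
width: 0.0253
grasp_force: 31.1
```

Request:
{"op": "carry_out", "data": {
  "steps": [
    {"translation":[-0.33,-0.29,0],"yaw":0,"grip":0.2}
  ]
}}

```text
clock: 23.15
ee_pos: [0.5934, -0.1602, 0.0919]
orientation: [[-0.075, 0.997, 0.002], [0.997, 0.075, -0.0], [-0.001, 0.002, -1.0]]
force: [2.9, 4.1, -2.7]
width: 0.0254
grasp_force: 31.1
```

Request:
{"op": "carry_out", "data": {
  "steps": [
    {"translation":[-0.27,-0.35,0],"yaw":0,"grip":0.2}
  ]
}}

```text
clock: 23.25
ee_pos: [0.5849, -0.1677, 0.0919]
orientation: [[-0.075, 0.997, 0.002], [0.997, 0.075, -0.0], [-0.001, 0.002, -1.0]]
force: [2.9, 5.2, -2.7]
width: 0.0254
grasp_force: 31.1
```

Request:
{"op": "carry_out", "data": {
  "steps": [
    {"translation":[-0.19,-0.39,0],"yaw":0,"grip":0.2}
  ]
}}

```text
clock: 23.35
ee_pos: [0.5753, -0.1731, 0.0919]
orientation: [[-0.075, 0.997, 0.002], [0.997, 0.075, -0.0], [-0.001, 0.001, -1.0]]
force: [3.0, 6.4, -2.0]
width: 0.0254
grasp_force: 31.2
```

Request:
{"op": "carry_out", "data": {
  "steps": [
    {"translation":[-0.11,-0.43,0],"yaw":0,"grip":0.2}
  ]
}}

```text
clock: 23.45
ee_pos: [0.5646, -0.1766, 0.0918]
orientation: [[-0.075, 0.997, 0.001], [0.997, 0.075, -0.0], [-0.0, 0.001, -1.0]]
force: [4.3, 7.3, -0.9]
width: 0.0252
grasp_force: 31.3
```

Request:
{"op": "carry_out", "data": {
  "steps": [
    {"translation":[-0.02,-0.44,0],"yaw":0,"grip":0.2}
  ]
}}

```text
clock: 23.55
ee_pos: [0.5536, -0.1779, 0.0918]
orientation: [[-0.075, 0.997, 0.001], [0.997, 0.075, -0.0], [-0.0, 0.001, -1.0]]
force: [5.0, 8.2, -2.0]
width: 0.0251
grasp_force: 31.3
```

Request:
{"op": "carry_out", "data": {
  "steps": [
    {"translation":[0.08,-0.43,0],"yaw":0,"grip":0.2}
  ]
}}

```text
clock: 23.65
ee_pos: [0.5428, -0.1768, 0.0919]
orientation: [[-0.075, 0.997, 0.002], [0.997, 0.075, -0.001], [-0.001, 0.002, -1.0]]
force: [5.7, 4.7, -3.4]
width: 0.0253
grasp_force: 31.3
```

Request:
{"op": "carry_out", "data": {
  "steps": [
    {"translation":[0.16,-0.41,0],"yaw":0,"grip":0.2}
  ]
}}

```text
clock: 23.75
ee_pos: [0.5323, -0.1737, 0.0919]
orientation: [[-0.075, 0.997, 0.002], [0.997, 0.075, -0.001], [-0.001, 0.002, -1.0]]
force: [5.8, 2.0, -2.8]
width: 0.0252
grasp_force: 31.3
```

```bash
python3 - <<'E'
from station import manip, imaging
import pickle;from h import *
sc=imaging.snapshot("scene")
s=manip.get_state();print(np.round(s["ee_pos"],4),np.round(s["force"],1))
B=cv2.resize(sc["image"][145:235,165:335],(800,424),interpolation=3)
cv2.imwrite("pics/s4.png",B[:,:,::-1])
E
```

```text
[ 0.5304 -0.1727  0.0917] [-1.2 -0.4  7.4]
```

View pics/s4.png

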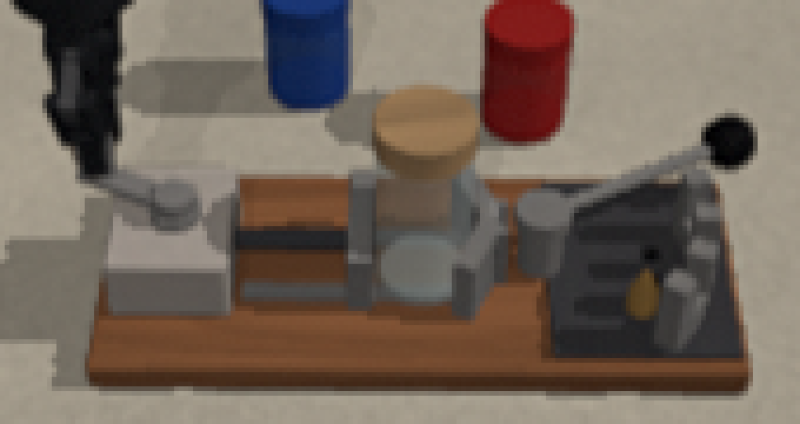

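The jaw now touches the jar and has pushed it nearly into the V. I go on in small increments and watch the force.

Request:
{"op": "carry_out", "data": {
  "steps": [
    {"translation":[0.12,-0.19,0],"yaw":0,"grip":0.2}
  ]
}}

```text
clock: 23.9
ee_pos: [0.5277, -0.1713, 0.0919]
orientation: [[-0.075, 0.997, 0.002], [0.997, 0.075, -0.001], [-0.002, 0.002, -1.0]]
force: [7.0, -11.5, -3.2]
width: 0.025
grasp_force: 31.3
```

Request:
{"op": "carry_out", "data": {
  "steps": [
    {"translation":[0.13,-0.17,0],"yaw":0,"grip":0.2}
  ]
}}

```text
clock: 24.0
ee_pos: [0.5252, -0.1695, 0.0922]
orientation: [[-0.076, 0.997, 0.005], [0.997, 0.076, -0.003], [-0.004, 0.005, -1.0]]
force: [16.8, -23.5, -12.6]
width: 0.0253
grasp_force: 30.7
```

Request:
{"op": "carry_out", "data": {
  "steps": [
    {"translation":[0.15,-0.16,0],"yaw":0,"grip":0.2}
  ]
}}

```text
clock: 24.1
ee_pos: [0.5231, -0.1672, 0.0925]
orientation: [[-0.076, 0.997, 0.009], [0.997, 0.076, -0.005], [-0.006, 0.009, -1.0]]
force: [29.6, -22.7, -21.3]
width: 0.0248
grasp_force: 30.7
```

Request:
{"op": "carry_out", "data": {
  "steps": [
    {"translation":[0,0,0],"yaw":0,"grip":0.2},
    {"translation":[0,0,0],"yaw":0,"grip":0.2},
    {"translation":[0,0,0],"yaw":0,"grip":0.2}
  ]
}}

```text
clock: 24.4
ee_pos: [0.5233, -0.1669, 0.0923]
orientation: [[-0.075, 0.997, 0.009], [0.997, 0.076, -0.005], [-0.005, 0.008, -1.0]]
force: [20.2, -19.7, -14.6]
width: 0.0251
grasp_force: 31.0
```

Request:
{"op": "carry_out", "data": {
  "steps": [
    {"translation":[0,0,0],"yaw":0,"grip":0.7},
    {"translation":[0,0,0],"yaw":0,"grip":0.7},
    {"translation":[0,0,0],"yaw":0,"grip":0.7},
    {"translation":[0,0,-0.5],"yaw":0,"grip":0.7},
    {"translation":[0,0,-1],"yaw":0,"grip":0.7}
  ]
}}

```text
clock: 24.9
ee_pos: [0.5172, -0.1635, 0.1284]
orientation: [[-0.075, 0.997, -0.003], [0.997, 0.075, 0.001], [0.001, -0.003, -1.0]]
force: [1.1, -1.0, -0.7]
width: 0.0601
grasp_force: 0.0
```

Request:
{"op": "carry_out", "data": {
  "steps": [
    {"translation":[0,0,-1],"yaw":0,"grip":0.7},
    {"translation":[0,0,-1],"yaw":0,"grip":0.7},
    {"translation":[0,0,-1],"yaw":0,"grip":0.7},
    {"translation":[0,0,-1],"yaw":0,"grip":0.7},
    {"translation":[0,0,0],"yaw":0,"grip":0.7}
  ]
}}

```text
clock: 25.4
ee_pos: [0.52, -0.1646, 0.2328]
orientation: [[-0.075, 0.997, 0.005], [0.997, 0.075, -0.002], [-0.002, 0.005, -1.0]]
force: [0.8, 0.5, 0.4]
width: 0.0599
grasp_force: 0.0
```

```bash
python3 - <<'E'
from station import manip, imaging
import pickle;from h import *
sc=imaging.snapshot("scene");t=imaging.snapshot("top");pickle.dump((sc,t),open("d5.pkl","wb"))
s=manip.get_state();print(np.round(s["ee_pos"],4),np.round(s["orientation"],3).tolist(),s["clock"])
B=cv2.resize(sc["image"][145:235,165:335],(566,300),interpolation=3)
A=cv2.resize(t["image"][165:245,180:330],(566,300),interpolation=3)
cv2.imwrite("pics/s5.png",np.vstack([A,B])[:,:,::-1])
E
```

```text
[ 0.5186 -0.164   0.2298] [[-0.075, 0.997, 0.001], [0.997, 0.075, -0.0], [-0.001, 0.001, -1.0]] 25.5
```

View pics/s5.png

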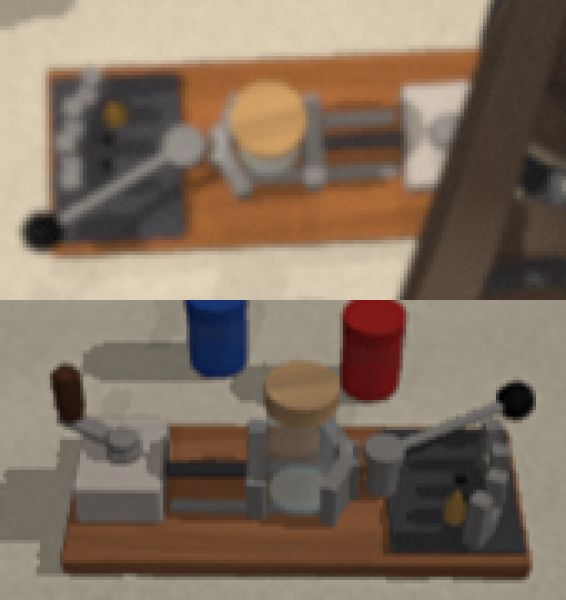

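Both views show the tall jar upright, held between jaw and V stop. The ball is at (43,232) in the top crop and (516,100) in the scene crop. I triangulate it for the lever grasp.

```bash
python3 - <<'E'
import pickle;from h import *
sc,t=pickle.load(open("d5.pkl","rb"))
out=[]
for c,(x0,x1,y0,y1) in((t,(183,200,218,236)),(sc,(308,330,165,186))):
    g=c["image"][y0:y1,x0:x1].max(2);m=(g<45).astype(np.uint8);n,l,st,ce=cv2.connectedComponentsWithStats(m);i=1+np.argmax(st[1:,4]);p=ce[i]+[x0,y0];print(st[i],p);out.append(tuple(p+0.0))
B=tri(t,out[0],sc,out[1]);print("ball",B,onz(t,*out[0],.07),onz(sc,*out[1],.07))
piv=np.array([.538,.092]);d=onz(t,*out[0],.07)[:2]-piv;print("r",np.hypot(*d),"swing",np.arctan2(d[0],d[1])+.075)
E
```

```text
[ 4  5 10  8 58] [191.43103448 226.31034483]
[ 7  5 10 11 84] [319.54761905 174.6547619 ]
ball [0.4597548  0.21355668 0.06893238] [0.459607  0.2121999 0.07     ] [0.46075949 0.21452923 0.07      ]
r 0.14350427970830748 swing -0.5029121781286324
```

Request:
{"op": "carry_out", "data": {
  "steps": [
    {"translation":[0.95,-0.08,0],"yaw":0,"grip":0.65},
    {"translation":[0.95,-0.08,0],"yaw":0,"grip":0.65},
    {"translation":[0.95,-0.08,0],"yaw":0,"grip":0.65},
    {"translation":[0.95,-0.08,0],"yaw":0,"grip":0.65},
    {"translation":[0.95,-0.08,0],"yaw":0,"grip":0.65}
  ]
}}

```text
clock: 26.0
ee_pos: [0.4986, -0.0454, 0.228]
orientation: [[-0.075, 0.997, -0.002], [0.997, 0.075, 0.0], [0.0, -0.002, -1.0]]
force: [-0.8, 0.4, -0.1]
width: 0.0554
grasp_force: 0.0
```

Request:
{"op": "carry_out", "data": {
  "steps": [
    {"translation":[0.95,-0.08,0],"yaw":0,"grip":0.65},
    {"translation":[0.95,-0.08,0],"yaw":0,"grip":0.65},
    {"translation":[0.95,-0.08,0],"yaw":0,"grip":0.65},
    {"translation":[0.95,-0.08,0],"yaw":0,"grip":0.65},
    {"translation":[0.95,-0.08,0],"yaw":0,"grip":0.65}
  ]
}}

```text
clock: 26.5
ee_pos: [0.4798, 0.0721, 0.228]
orientation: [[-0.075, 0.997, -0.002], [0.997, 0.075, -0.0], [-0.0, -0.002, -1.0]]
force: [0.4, 0.1, -0.3]
width: 0.0553
grasp_force: 0.0
```

Request:
{"op": "carry_out", "data": {
  "steps": [
    {"translation":[0.95,-0.08,0],"yaw":0,"grip":0.65},
    {"translation":[0.95,-0.08,0],"yaw":0,"grip":0.65},
    {"translation":[0.95,-0.08,0],"yaw":0,"grip":0.65},
    {"translation":[0.95,-0.08,0],"yaw":0,"grip":0.65},
    {"translation":[0.95,-0.08,0],"yaw":0,"grip":0.65}
  ]
}}

```text
clock: 27.0
ee_pos: [0.4609, 0.1896, 0.228]
orientation: [[-0.075, 0.997, -0.002], [0.997, 0.075, -0.001], [-0.001, -0.002, -1.0]]
force: [-0.0, 0.0, -0.3]
width: 0.0554
grasp_force: 0.0
```

Request:
{"op": "carry_out", "data": {
  "steps": [
    {"translation":[0.9,-0.08,0],"yaw":-1,"grip":0.65},
    {"translation":[0,0,0],"yaw":-1,"grip":0.65},
    {"translation":[0,0,0],"yaw":-1,"grip":0.65},
    {"translation":[0,0,0],"yaw":-1,"grip":0.65},
    {"translation":[0,0,0],"yaw":-1,"grip":0.65}
  ]
}}

```text
clock: 27.5
ee_pos: [0.4575, 0.211, 0.2279]
orientation: [[-0.548, 0.837, -0.002], [0.837, 0.548, -0.001], [0.0, -0.002, -1.0]]
force: [0.6, -0.1, -0.1]
width: 0.0555
grasp_force: 0.0
```

Request:
{"op": "carry_out", "data": {
  "steps": [
    {"translation":[0,0,0],"yaw":0,"grip":0.65}
  ]
}}

```text
clock: 27.6
ee_pos: [0.4576, 0.2109, 0.228]
orientation: [[-0.546, 0.838, -0.002], [0.838, 0.546, -0.001], [0.0, -0.002, -1.0]]
force: [-0.2, 0.6, -0.9]
width: 0.0554
grasp_force: 0.0
```

Request:
{"op": "carry_out", "data": {
  "steps": [
    {"translation":[0,0.12,0.9],"yaw":0,"grip":0.65},
    {"translation":[0,0,0.9],"yaw":0,"grip":0.65},
    {"translation":[0,0,0.9],"yaw":0,"grip":0.65},
    {"translation":[0,0,0.9],"yaw":0,"grip":0.65},
    {"translation":[0,0,0.9],"yaw":0,"grip":0.65}
  ]
}}

```text
clock: 28.1
ee_pos: [0.4603, 0.2126, 0.115]
orientation: [[-0.541, 0.841, -0.001], [0.841, 0.541, -0.0], [0.0, -0.001, -1.0]]
force: [0.1, 0.2, -0.9]
width: 0.0555
grasp_force: 0.0
```

Request:
{"op": "carry_out", "data": {
  "steps": [
    {"translation":[0,0,0.9],"yaw":0,"grip":0.65},
    {"translation":[0,0,0.9],"yaw":0,"grip":0.65},
    {"translation":[0,0,0.9],"yaw":0,"grip":0.65},
    {"translation":[0,0,0],"yaw":0,"grip":0.3},
    {"translation":[0,0,0],"yaw":0,"grip":0.3}
  ],
  "newtons": 40
}}

```text
clock: 28.6
ee_pos: [0.4601, 0.2126, 0.0486]
orientation: [[-0.542, 0.84, -0.002], [0.84, 0.542, -0.001], [0.001, -0.002, -1.0]]
force: [-3.7, 1.2, -1.0]
width: 0.0338
grasp_force: 39.9
```

Request:
{"op": "carry_out", "data": {
  "steps": [
    {"translation":[0,0,0],"yaw":0,"grip":0.3},
    {"translation":[0,0,0],"yaw":0,"grip":0.3},
    {"translation":[0,0,0],"yaw":0,"grip":0.3}
  ]
}}

```text
clock: 28.9
ee_pos: [0.4605, 0.2129, 0.0495]
orientation: [[-0.543, 0.84, -0.0], [0.84, 0.543, 0.0], [0.0, 0.0, -1.0]]
force: [-5.7, 2.3, -2.6]
width: 0.0342
grasp_force: 40.0
```

Request:
{"op": "carry_out", "data": {
  "steps": [
    {"translation":[-0.01,0,-0.38],"yaw":0,"grip":0.3},
    {"translation":[-0.04,0,-0.38],"yaw":0,"grip":0.3},
    {"translation":[-0.06,0,-0.38],"yaw":0,"grip":0.3},
    {"translation":[-0.1,0,-0.38],"yaw":0,"grip":0.3},
    {"translation":[0,0,0],"yaw":0,"grip":0.3}
  ]
}}

```text
clock: 29.4
ee_pos: [0.4647, 0.2085, 0.0885]
orientation: [[-0.543, 0.839, 0.002], [0.839, 0.543, 0.001], [-0.0, 0.002, -1.0]]
force: [-1.5, 2.1, -4.7]
width: 0.0339
grasp_force: 40.3
```

Request:
{"op": "carry_out", "data": {
  "steps": [
    {"translation":[-0.03,0.54,0],"yaw":1,"grip":0.3},
    {"translation":[-0.03,0.54,0],"yaw":1,"grip":0.3},
    {"translation":[-0.03,0.54,0],"yaw":1,"grip":0.3}
  ]
}}

```text
clock: 29.7
ee_pos: [0.5009, 0.2254, 0.0869]
orientation: [[-0.267, 0.964, -0.0], [0.964, 0.267, 0.0], [0.0, 0.0, -1.0]]
force: [-2.1, 1.3, -4.7]
width: 0.0335
grasp_force: 40.4
```

Request:
{"op": "carry_out", "data": {
  "steps": [
    {"translation":[-0.03,0.54,0],"yaw":1,"grip":0.3},
    {"translation":[-0.03,0.54,0],"yaw":1,"grip":0.3},
    {"translation":[-0.03,0.54,0],"yaw":1,"grip":0.3}
  ]
}}

```text
clock: 30.0
ee_pos: [0.541, 0.2303, 0.0867]
orientation: [[0.029, 1.0, -0.0], [1.0, -0.029, 0.001], [0.001, -0.0, -1.0]]
force: [-2.6, 2.2, -4.0]
width: 0.0339
grasp_force: 40.4
```

Request:
{"op": "carry_out", "data": {
  "steps": [
    {"translation":[-0.03,0.54,0],"yaw":1,"grip":0.3},
    {"translation":[-0.03,0.54,0],"yaw":1,"grip":0.3},
    {"translation":[-0.03,0.54,0],"yaw":1,"grip":0.3},
    {"translation":[-0.03,0.54,0],"yaw":1,"grip":0.3},
    {"translation":[0,0.22,0],"yaw":0.4,"grip":0.3}
  ]
}}

```text
clock: 30.5
ee_pos: [0.5986, 0.2151, 0.0865]
orientation: [[0.453, 0.891, -0.0], [0.891, -0.453, 0.001], [0.0, -0.001, -1.0]]
force: [-3.0, 5.2, -4.5]
width: 0.034
grasp_force: 40.5
```

Request:
{"op": "carry_out", "data": {
  "steps": [
    {"translation":[0,0,0],"yaw":0,"grip":0.3}
  ]
}}

```text
clock: 30.6
ee_pos: [0.5984, 0.2152, 0.0865]
orientation: [[0.45, 0.893, -0.0], [0.893, -0.45, 0.001], [0.0, -0.001, -1.0]]
force: [-1.5, 6.9, -3.1]
width: 0.0341
grasp_force: 40.5
```

```bash
python3 - <<'E'
from station import manip
import numpy as np
p=np.array(manip.get_state()["ee_pos"]);y=.075
# fit pivot from logged points (horizontal radius .140*cos)
from scipy.optimize import least_squares
P=np.array([[.4647,.2085],[.5009,.2254],[.541,.2303],p[:2]])
r=least_squares(lambda q:np.hypot(P[:,0]-q[0],P[:,1]-q[1])-.135,[.538,.092]);print(r.x,r.fun)
for c in(r.x,(.538,.092)):
    d=p[:2]-c;print(p,np.hypot(*d),"swing",np.arctan2(d[0],d[1])+y)
E
```

```text
[0.53732341 0.09510825] [-0.00034544  0.00028713  0.00024174 -0.00025497]
[0.59840461 0.21521366 0.08648685] 0.13474502654722353 swing 0.5454746763090794
[0.59840461 0.21521366 0.08648685] 0.13722362034250193 swing 0.5308114119459503
```

Request:
{"op": "carry_out", "data": {
  "steps": [
    {"translation":[0.09,-0.02,0.38],"yaw":0,"grip":0.3},
    {"translation":[0.06,0,0.38],"yaw":0,"grip":0.3}
  ]
}}

```text
clock: 30.8
ee_pos: [0.5992, 0.2189, 0.0672]
orientation: [[0.447, 0.894, 0.0], [0.894, -0.447, -0.0], [0.0, 0.0, -1.0]]
force: [-0.3, -3.4, -1.9]
width: 0.0339
grasp_force: 40.6
```

Request:
{"op": "carry_out", "data": {
  "steps": [
    {"translation":[0.04,0,0.38],"yaw":0,"grip":0.3}
  ]
}}

```text
clock: 30.9
ee_pos: [0.5997, 0.2198, 0.0574]
orientation: [[0.447, 0.894, 0.0], [0.894, -0.447, -0.0], [-0.0, 0.0, -1.0]]
force: [-0.3, -0.2, -1.4]
width: 0.0341
grasp_force: 40.4
```

Request:
{"op": "carry_out", "data": {
  "steps": [
    {"translation":[0.01,0,0.3],"yaw":0,"grip":0.3},
    {"translation":[0,0,0],"yaw":0,"grip":0.3}
  ]
}}

```text
clock: 31.1
ee_pos: [0.5998, 0.22, 0.0497]
orientation: [[0.448, 0.894, -0.0], [0.894, -0.448, -0.0], [-0.0, -0.0, -1.0]]
force: [-0.3, 1.8, -0.1]
width: 0.0338
grasp_force: 40.4
```

Request:
{"op": "carry_out", "data": {
  "steps": [
    {"translation":[0,0,0],"yaw":0,"grip":0.65},
    {"translation":[0,0,0],"yaw":0,"grip":0.65},
    {"translation":[0,0,0],"yaw":0,"grip":0.65},
    {"translation":[0,0,-0.5],"yaw":0,"grip":0.65},
    {"translation":[0,0,-1],"yaw":0,"grip":0.65}
  ]
}}

```text
clock: 31.6
ee_pos: [0.5988, 0.2195, 0.088]
orientation: [[0.448, 0.894, -0.003], [0.894, -0.448, -0.001], [-0.002, -0.002, -1.0]]
force: [0.7, 0.6, 1.3]
width: 0.0554
grasp_force: 0.0
```

Request:
{"op": "carry_out", "data": {
  "steps": [
    {"translation":[0,0,-1],"yaw":0,"grip":0.65},
    {"translation":[0,0,-1],"yaw":0,"grip":0.65},
    {"translation":[0,0,-1],"yaw":0,"grip":0.65},
    {"translation":[0,0,-1],"yaw":0,"grip":0.65},
    {"translation":[0,0,-1],"yaw":0,"grip":0.65}
  ]
}}

```text
clock: 32.1
ee_pos: [0.5998, 0.2198, 0.2156]
orientation: [[0.448, 0.894, 0.001], [0.894, -0.448, 0.0], [0.001, 0.001, -1.0]]
force: [0.6, 0.2, 0.4]
width: 0.0557
grasp_force: 0.0
```

Request:
{"op": "carry_out", "data": {
  "steps": [
    {"translation":[1,0.5,0],"yaw":0,"grip":0.65},
    {"translation":[1,0.5,0],"yaw":0,"grip":0.65},
    {"translation":[1,0,0],"yaw":0,"grip":0.65},
    {"translation":[1,0,0],"yaw":0,"grip":0.65},
    {"translation":[0,0,0],"yaw":0,"grip":0.65}
  ]
}}

```text
clock: 32.6
ee_pos: [0.668, 0.3005, 0.2142]
orientation: [[0.447, 0.894, 0.002], [0.894, -0.447, 0.001], [0.002, 0.001, -1.0]]
force: [-1.9, -1.3, -0.3]
width: 0.0554
grasp_force: 0.0
```

```bash
python3 - <<'E'
from station import manip, imaging
from h import *
sc=imaging.snapshot("scene");t=imaging.snapshot("top")
s=manip.get_state();print(np.round(s["ee_pos"],4),np.round(s["force"],1),s["clock"])
B=cv2.resize(sc["image"][130:240,70:350],(764,300),interpolation=3)
A=cv2.resize(t["image"][160:250,170:400],(764,299),interpolation=3)
cv2.imwrite("pics/s6.png",np.vstack([A,B])[:,:,::-1])
E
```

```text
[0.6667 0.2981 0.2139] [-0.6 -0.3 -0. ] 32.7
```

View pics/s6.png

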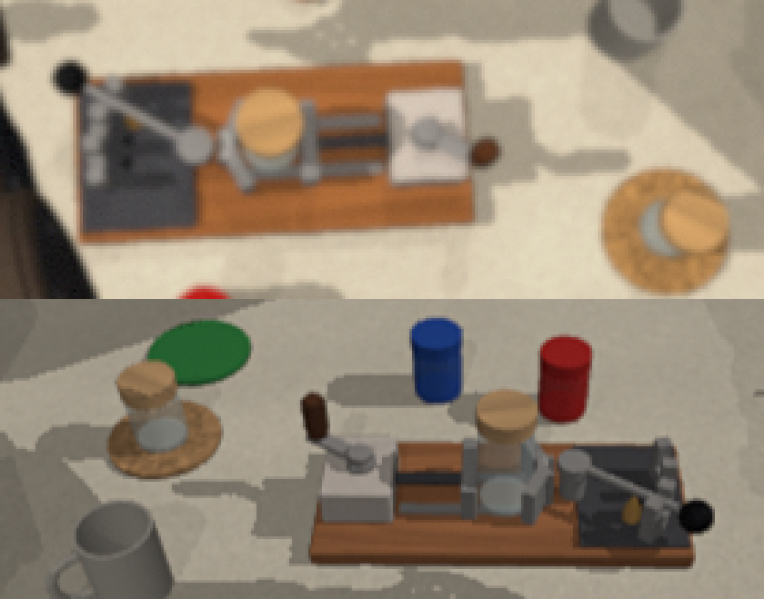

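The lever lies over the pin with its ball at (70,77) in the top crop. The tall jar is clamped upright and the short jar stands on the cork trivet. Handing in.

```bash
python3 -c "
from station import manip
print(manip.finish_job())"
```

```text
the job is handed in; nothing more can be done
None
```

The job is handed in at about 33 s with no verdict returned: in the last pictures the short jar stands on the cork trivet, the tall jar is clamped upright against the V stop, and the lever lies down in the notch the brass pin marks. The grip force left on the jar after I let go of the crank was not measured.

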